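Latch the gate of the fruit bin

TASK

Swing the fruit bin's gate shut and latch it: lift the latch bar by its thumb tab, carry it over the striker, bring the gate in gently until the bar meets the catch's back plate, and let the bar drop all the way into the slot, then let go. Never push the bar hard against the catch (it stands about 15 N), and leave the bottles, pots, cup and fruit on the table where they stand.

Things in the scene. Friction and masses are not known exactly. Their poses are not given: they have to be found in the camera images.
- bin: slatted wooden fruit bin, fixed, 240 deep (x) x 375 wide (y) x 130 mm tall. Origin: centre of its underside, at table height; x points from the gate side into the bin, y to the left seen from the robot, z up. Fruit inside reaches 74 mm above the table, side walls 125 mm, posts 130 mm.
- gate_hinge (a point): point on the gate's upright hinge axis, at table height; in the bin's frame x = -110, y = +165 mm. Belongs to the bin, does not move with the gate.
- gate (a joint): angle of the wooden gate (252 wide, 16 thick, 18 to 128 mm above the table), rad. 0: in line with the bin's front, running from the hinge along the bin's -y; growing: swung out to the bin's -x. Stays where it is left (friction 0.12 N m), can go inwards to -0.08; only the catch stops it. Latched it reads -0.06 to 0.06, as the catch is set.
- latch (a joint): angle of the dark steel latch bar on the gate's outer face, rad. 0: level on its rest, where it falls by its weight (0.13 to 0.21 kg); growing: free end raised; at most 0.30. Bar 8 mm thick (across the gate), 20 mm high, reaching 195 mm from the pivot, past the gate's free edge. Above 0.13 it clears the striker; lying on the striker it reads 0.11 to 0.13.
- latch_pivot (a point): pivot of the bar, on the bar's centre line: 130 mm along the gate from the hinge axis, 18 mm outside the gate's middle plane, 115 mm above the table; its axis is square to the gate's face. Moves with the gate.
- thumb_tab (a point): where to pinch the bar's upright thumb tab: a steel plate 12 mm thick (across the gate: pinch it so), 30 mm wide along the bar, its top 20 mm above this point. The point is 90 mm from the pivot towards the free end and 52 mm above the bar's centre line (bar level: 167 mm above the table). Turns with bar and gate; x is square to the gate, inwards.
- catch_mount: steel block fixed to the bin's post that carries the catch. Origin: 305 mm along the shut gate from the hinge axis, 18 mm outside its middle plane, 105 mm above the table, where the level bar's underside lies in mid slot if the catch is at its middle setting; axes as the bin's. The catch sits up to 15 mm farther out or in (x) than that, unmeasured, other each time.
- striker_mid (a point): middle of the striker's top IF the catch is at its middle setting. From outside to inside the catch is: a square-faced striker 30 mm thick (x), 22 mm wide, its top 20 mm above catch_mount's origin; a slot 11 mm wide for the 8 mm bar; an upright back plate 50 mm higher than the striker. All three shift together.
- plate_mid (a point): face of the back plate, striker height, IF the catch is at its middle setting: 5.5 mm inside mid slot. A raised bar brought in gently touches the plate, which shows where the slot is: bar and plate touching, the bar has 3 mm to go outwards before the striker. Bar and catch are rigid and stand 15 N between them.
- milk_a: white milk bottle, 62 mm wide, 170 mm tall, loose, to be left alone. Origin: centre of its underside.
- milk_b: white milk bottle, 62 mm wide, 170 mm tall, loose, to be left alone. Origin: centre of its underside.
- drink_a: green drink pot with black lid, 72 mm wide, 120 mm tall, loose, to be left alone. Origin: centre of its underside.
- drink_b: green drink pot with black lid, 72 mm wide, 120 mm tall, loose, to be left alone. Origin: centre of its underside.
- mango: a fruit standing on the table, 72 mm wide, 78 mm tall, loose, to be left alone. Origin: centre of its underside.
- sample_cup: clear tasting cup, 76 mm wide, 100 mm tall, loose, to be left alone. Origin: centre of its underside.

How it is judged:
By the outcome, as a careful person would: the job done as asked, in the order asked, and still so for the second after the job is handed in, with the robot touching nothing.
It also fails if it takes over 72 s, if anything falls off the work surface, if the arm or the gripper's body presses on something with over 40 N, if the wrist force passes 120 N, or if a joint passes its speed limit or range.

ROBOT

A 6-joint arm with a two-finger parallel gripper is mounted at the origin on the work surface. World frame = base frame: x ahead of the robot, y to its left, z up, the work surface at z = 0. Lengths are in m, angles in rad, forces in N, time in s.
With the tool pointing down it reaches from about 0.3 to 0.875 m from the base axis. Payload 6.4 kg.
Tool frame: the origin (TCP) lies at the very end of the fingers, on their centre line; the grasp point (between the pads) lies 19 mm behind it; z points along the fingers, y is the direction in which the jaws open and shut (so a half turn about z gives the same grasp; the last joint's range is limited). The gripper opens to 85 mm and grips with 20 to 120 N. Pads are 22 mm wide; open, the fingers measure 114 mm over their backs; the gripper's body (76 mm by 85 mm) begins 54 mm behind the grasp point. The pads swing forward as they close: fully open they stand 13 mm farther back than shut.
Start: joints at [1.016, 0.181, 1.607, -0, 1.354, -0.206], TCP at [0.197, 0.54, 0.231] pointing down, gripper open.
Joint ranges: [-2.99, 2.99], [-0.89, 2.07], [0.3, 2.58], [-1.14, 4.28], [0, 2.63], [-3.12, 3.12]. Speed limits (rad/s): [2.57, 2.57, 3.01, 3.14, 3.14, 3.14].

INTERFACE

Orientations are given as a unit quaternion [x, y, z, w].
In Python, from plant import monitor, read_camera, job gives the robot as it stands.
- The arm moves only by the shell command python3 -m jog 'ROWS' [FORCE]. ROWS is a JSON object of lists of equal length, an entry for each row: "hand": the finger opening in m, from 0 to 0.0854; "xyz": the shift along the tool's x, y, z in m, a list of three; "rotation": the turn, a rotation vector about the tool's x, y, z in rad, a list of three. In form: {"hand": [hand, ...], "xyz": [[tx, ty, tz], ...], "rotation": [[wx, wy, wz], ...]}. A call has 1 to 5 rows; each row is the pose to reach, as a shift and turn from the pose commanded when the call began, along the tool's axes at that moment; what a row does not reach only later rows make up. A row lasts 1/10 s, in which the tool goes at most 50 mm and 8.59 degrees, less where a joint would pass 70% of its speed; a pose out of reach is approached as far as the arm can. A call with a gripper value outside its range is refused whole. The fingers move at their own pace and stop on an object; FORCE is the grip in N (left out, the last holds). Time passes only in rows, so rows that repeat a pose let the fingers close. It gives the time, the measured TCP pose, the force and the opening at its end, in the units of the state.
- monitor.read_state(): the state, without advancing time (a new reading comes with each control period).
- read_camera(name): name is "scene" or "top"; returns a dict with "color" (400x640x3 uint8, blue, green, red), "depth" (400x640 float32, m along the optical axis (not along the pixel's ray), 0 where there is no reading), "fovy" (degrees; the focal length in pixels is half the picture's height over the tangent of half this angle, whatever the lens; pixels are square), "cx", "cy" (the principal point, pixels), "origin" and "orientation" of the camera in the world. Camera axes: x right, y up, looking along -z (the intrinsics and any distortion apply to the point x, -y, -z); pixel columns grow to the right and rows downward; lengths in m; the calibration is good to about 2 mm. A picture is of the moment at which its call begins.
- job.job_done(): hands the job in, once; it reports no verdict.
The state is a dict: "time_s": time; "joint_positions": joint angles; "dq": joint speeds; "tau": joint torques, N m; "tool_pos": TCP position; "eef_rot": TCP orientation; "wrist_force": force on the tool from outside, world axes, zero at the start; "torque": the same for the moment, N m; "opening": finger opening in m.
Only numpy, scipy, OpenCV 4.12 (cv2) and the standard library are available. Lean on these libraries where they do the work, as an engineer would, in place of code of your own. Each camera call takes 0.05 s, during which the arm holds its last target.

## Working session

There is one attempt and no reset: what is moved stays moved. The work goes in short steps, Python scripts to look and compute and a shell command to move; the robot and the scene stay as the last step left them, time stands still between calls to the robot, and variables do not carry over. Pictures are saved under pics/ and viewed, and the job is handed in when it is done.

```bash
ls; mkdir -p pics; cat > h.py <<'E'
import numpy as np, cv2
from scipy.spatial.transform import Rotation as R
from plant import monitor, read_camera, job
def cam(n,save=None):
    c=read_camera(n)
    if save: cv2.imwrite('pics/'+save,c['color'])
    return c
def cloud(c):
    d=c['depth'];h,w=d.shape
    f=h/2/np.tan(np.radians(c['fovy'])/2)
    u,v=np.meshgrid(np.arange(w),np.arange(h))
    P=np.stack([(u-c['cx'])/f*d,-(v-c['cy'])/f*d,-d],-1)
    return P@R.from_quat(c['orientation']).as_matrix().T+np.array(c['origin'])
E
python3 - <<'E'
from h import *
print(monitor.read_state())
for n in('scene','top'):
    c=cam(n,n+'0.png'); print({k:v for k,v in c.items() if k not in('color','depth')})
    np.savez(n+'0.npz',P=cloud(c),c=c['color'],d=c['depth'])
E
```

```text
pics
{'time_s': 0.0, 'joint_positions': array([ 1.01570307e+00,  1.81564895e-01,  1.60802159e+00,  1.14163365e-05,
        1.35376595e+00, -2.06321105e-01]), 'dq': array([-0.00016323,  0.00053114, -0.00075165,  0.00065772,  0.00015182,
        0.0008509 ]), 'tau': array([ 3.90979958e-04, -4.44855022e+01, -3.51342702e+01, -2.06760446e-04,
        8.84112931e-03, -4.29095692e-06]), 'tool_pos': array([0.19619828, 0.53990652, 0.23036416]), 'eef_rot': array([ 1.73504706e-01,  9.84832647e-01, -8.14817366e-04, -3.32119739e-04]), 'wrist_force': array([-0.09333207, -0.17073997, -0.32494287]), 'torque': array([-0.04001544,  0.01241464,  0.00331827]), 'opening': 0.08514147449741653}
{'fovy': 55.508314367527646, 'cx': 315.3462792013703, 'cy': 201.00624725450035, 'origin': array([0.97868892, 0.51370433, 0.95839455]), 'orientation': array([0.10239449, 0.2940579 , 0.90328314, 0.29516925])}
{'fovy': 42.372572674892886, 'cx': 319.48148884328276, 'cy': 204.70889594500784, 'origin': array([0.46956639, 0.01002864, 1.50789957]), 'orientation': array([ 0.0364843 , -0.03174909, -0.70351439,  0.70903342])}
```

View pics/scene0.png

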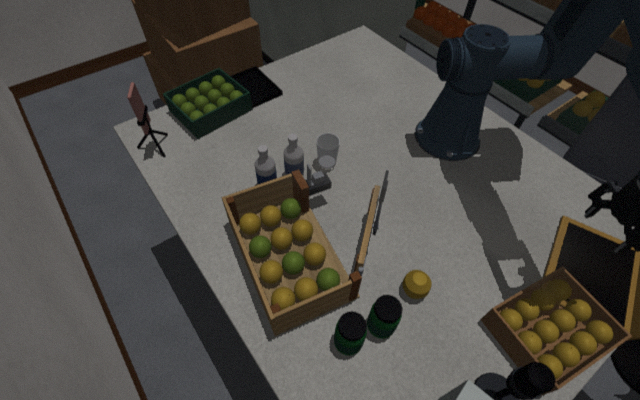

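View pics/top0.png

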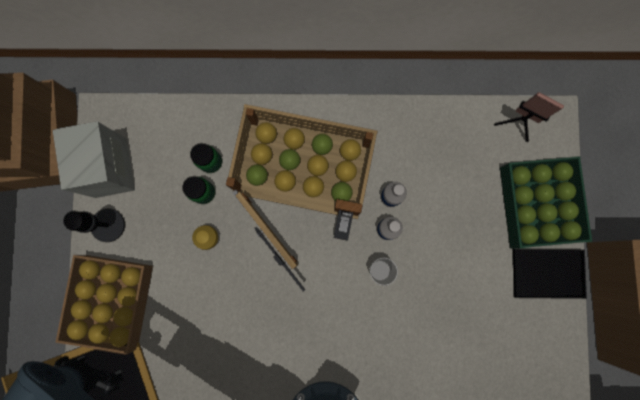

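The scene view shows the bin (centre ~290,250), with its gate ajar from ~(357,290) to (385,175) and the catch at ~(315,180). In the top view, the hinge is ~(237,187), the gate's free end ~(297,265), the bar's end ~(303,287) and the catch ~(344,222). Next I'll measure.

```bash
python3 - <<'E'
from h import *
z=np.load('top0.npz');P,c=z['P'],z['c']
cv2.imwrite('pics/topz.png',cv2.resize(c[90:310,170:430],None,fx=3,fy=2.7,interpolation=cv2.INTER_CUBIC)*1)
# table plane check
for (u,v) in[(450,200),(330,330),(150,220),(237,110+2),(250,110),(373,133),(365,208),(237,185),(245,195),(270,228),(290,256),(303,287),(344,207),(344,222),(344,235),(395,186),(391,220),(383,262),(206,150),(198,184),(205,233)]:
    print((u,v),P[v,u].round(3))
s=np.load('scene0.npz');Q=s['P']
print('scene')
for (u,v) in[(365,240),(383,190),(316,185),(303,180),(355,285),(300,100+30),(220,300)]:
    print((u,v),Q[v,u].round(3))
c2=s['c'];cv2.imwrite('pics/scenez.png',cv2.resize(c2[130:350,220:440],None,fx=2.7,fy=2.7,interpolation=cv2.INTER_CUBIC))
E
```

```text
(450, 200) [ 0.632 -0.363 -0.002]
(330, 330) [ 0.255 -0.012  0.001]
(150, 220) [0.567 0.517 0.003]
(237, 112) [0.892 0.269 0.001]
(250, 110) [0.863 0.212 0.126]
(373, 133) [ 0.802 -0.125  0.12 ]
(365, 208) [ 0.607 -0.113 -0.004]
(237, 185) [0.662 0.251 0.079]
(245, 195) [0.633 0.227 0.086]
(270, 228) [0.545 0.162 0.029]
(290, 256) [0.465 0.098 0.122]
(303, 287) [0.384 0.062 0.122]
(344, 207) [ 0.597 -0.046  0.133]
(344, 222) [ 0.558 -0.046  0.122]
(344, 235) [ 0.524 -0.048  0.098]
(395, 186) [ 0.65  -0.178  0.166]
(391, 220) [ 0.564 -0.173  0.12 ]
(383, 262) [ 0.45  -0.165  0.   ]
(206, 150) [0.753 0.332 0.116]
(198, 184) [0.659 0.351 0.116]
(205, 233) [0.527 0.337 0.077]
scene
(365, 240) [0.58  0.2   0.127]
(383, 190) [0.469 0.134 0.18 ]
(316, 185) [ 0.56  -0.035  0.097]
(303, 180) [ 0.594 -0.051  0.128]
(355, 285) [0.67  0.272 0.104]
(300, 130) [ 0.408 -0.335  0.   ]
(220, 300) [ 0.945  0.065 -0.004]
```

View pics/topz.png

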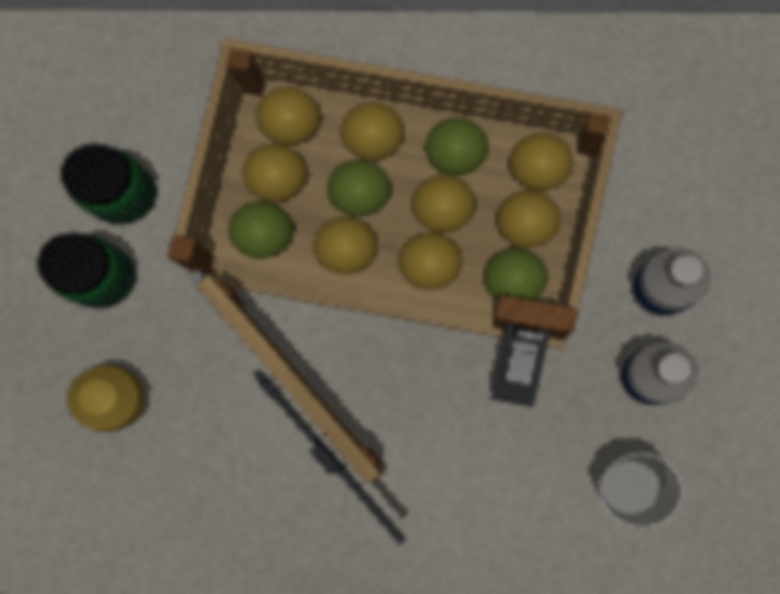

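View pics/scenez.png

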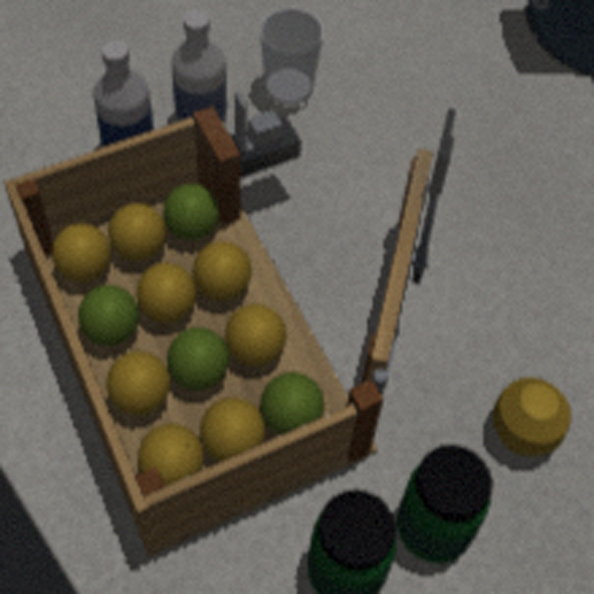

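```bash
cat >> h.py <<'E'
def ray(c,uv,z):
    f=200/np.tan(np.radians(c['fovy'])/2); uv=np.asarray(uv,float)
    D=np.stack([(uv[...,0]-c['cx'])/f,-(uv[...,1]-c['cy'])/f,-np.ones(uv.shape[:-1])],-1)@R.from_quat(c['orientation']).as_matrix().T
    o=np.array(c['origin']); return o+D*((z-o[2])/D[...,2])[...,None]
E
python3 - <<'E'
from h import *
c=cam('top');P=cloud(c);img=c['color'];hsv=cv2.cvtColor(img,cv2.COLOR_BGR2HSV)
h,w=img.shape[:2]
# wood: hue/sat
for p in[(265,222),(285,250),(240,185),(280,117),(344,207),(450,200),(280,257),(303,287)]: print(p,hsv[p[1],p[0]],P[p[1],p[0]].round(3))
wood=((hsv[...,0]<22)&(hsv[...,1]>85)&(hsv[...,2]>60)).astype(np.uint8)
cv2.imwrite('pics/wood.png',cv2.resize(wood[90:310,170:430]*255,None,fx=3,fy=2.7))
dark=((hsv[...,2]<55)).astype(np.uint8)
cv2.imwrite('pics/dark.png',cv2.resize(dark[90:310,170:430]*255,None,fx=3,fy=2.7))
zz=np.clip(P[90:310,170:430,2]/.2*255,0,255).astype(np.uint8)
cv2.imwrite('pics/height.png',cv2.resize(zz,None,fx=3,fy=2.7,interpolation=cv2.INTER_NEAREST))
E
```

```text
(265, 222) [18 70 55] [0.56  0.174 0.05 ]
(285, 250) [ 18 116  75] [0.481 0.111 0.122]
(240, 185) [ 14 133  48] [0.669 0.251 0.027]
(280, 117) [ 17 108  87] [0.855 0.133 0.085]
(344, 207) [ 13 147  97] [ 0.597 -0.046  0.132]
(450, 200) [ 22  23 121] [ 0.632 -0.361  0.003]
(280, 257) [18 23 55] [0.463 0.122 0.151]
(303, 287) [20 12 64] [0.384 0.062 0.124]
```

View pics/wood.png

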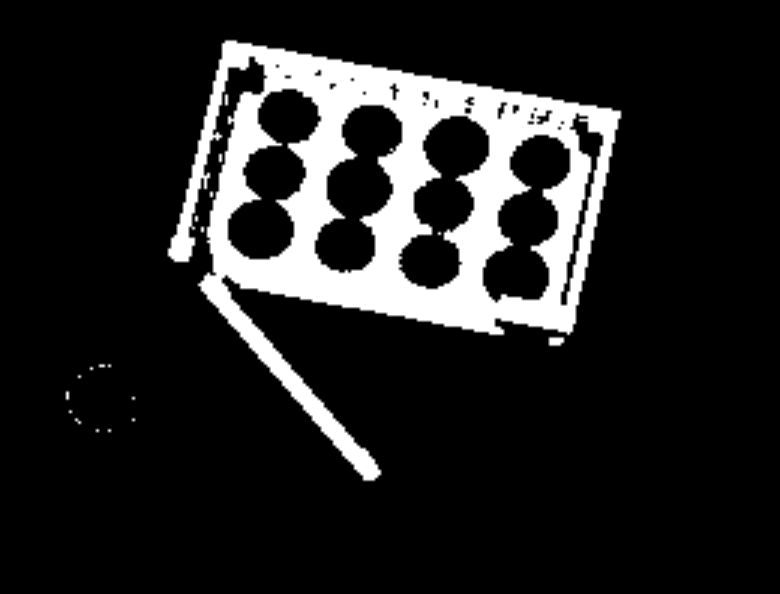

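View pics/height.png

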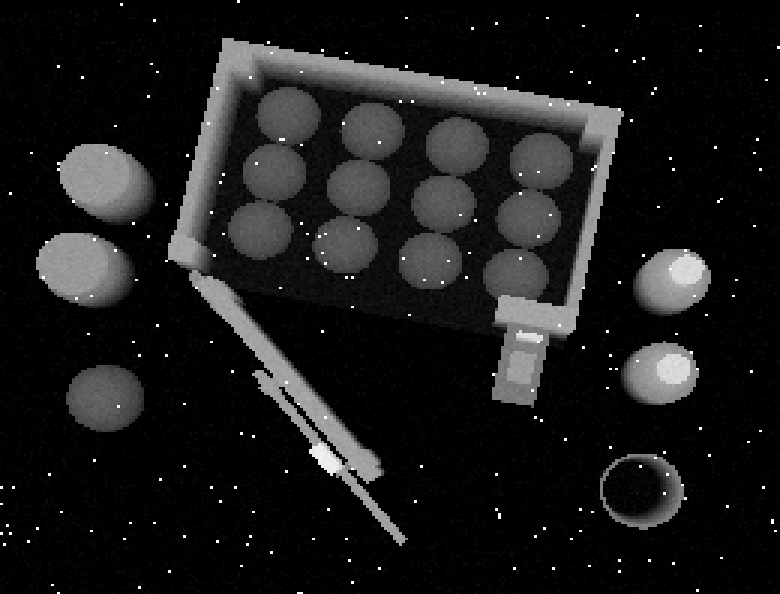

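The depth picture resolves the tab (325,458), the bar, the striker (520,365) and the back plate (528,337). I'll fit the frames from it.

```bash
cat > fit.py <<'E'
from h import *
def minus(a): return (a+np.pi)%(2*np.pi)-np.pi
c=cam('top');P=cloud(c);img=c['color'];hsv=cv2.cvtColor(img,cv2.COLOR_BGR2HSV)
Z=cv2.medianBlur(P[...,2].astype(np.float32),3)
V,U=np.mgrid[0:400,0:640]
roi=(U>220)&(U<380)&(V>95)&(V<320)
# bin rim top
m=(roi&(Z>.113)&(Z<.14)&(V<215)).astype(np.uint8)
n,l,s,_=cv2.connectedComponentsWithStats(m)
i=1+np.argmax(s[1:,4]); uv=np.argwhere(l==i)[:,::-1]
W=ray(c,uv,.125)[:,:2]
r=cv2.minAreaRect((W*1000).astype(np.float32)); print('bin rect',r)
np.save('rim.npy',W)
# gate
wood=(hsv[...,0]<22)&(hsv[...,1]>80)
m=roi&wood&(Z>.112)&(Z<.14)&(V>192)&(U<300)&(U>235)&(V-192>(U-240)*0.8)
uv=np.argwhere(m)[:,::-1]
W=ray(c,uv,.128)[:,:2]; r=cv2.minAreaRect((W*1000).astype(np.float32)); print('gate',len(uv),r,cv2.boxPoints(r).round(0).tolist())
# tab
m=roi&(Z>.15)&(V>215)
uv=np.argwhere(m)[:,::-1]; W=ray(c,uv,.185)[:,:2]; print('tab',len(uv),W.mean(0),np.median(Z[m]),cv2.minAreaRect((W*1000).astype(np.float32)))
# plate
m=roi&(Z>.142)&(V<=225)&(U>330)
uv=np.argwhere(m)[:,::-1]; W=ray(c,uv,.175)[:,:2]; print('plate',len(uv),W.mean(0),np.median(Z[m]),cv2.minAreaRect((W*1000).astype(np.float32)))
m=roi&(Z>.115)&(Z<.14)&(V>216)&(U>330)
uv=np.argwhere(m)[:,::-1]; W=ray(c,uv,.125)[:,:2]; print('striker',len(uv),W.mean(0),np.median(Z[m]),cv2.minAreaRect((W*1000).astype(np.float32)))
for nme,(u0,u1,v0,v1),z in[('mA',(380,410,170,207),.17),('mB',(376,404,210,240),.17)]:
    pass
E
python3 fit.py
```

```text
bin rect ((732.1783447265625, 69.88735961914062), (374.8291931152344, 232.46380615234375), 78.76012420654297)
gate 567 ((535.71337890625, 161.80348205566406), (249.59959411621094, 18.811782836914062), 38.73545455932617) [[432.0, 91.0], [444.0, 76.0], [639.0, 233.0], [627.0, 247.0]]
tab 68 [0.45874167 0.12110997] 0.18504612 ((504.1922912597656, 35.17164611816406), (29.795804977416992, 218.64662170410156), 28.236120223999023)
plate 22 [ 0.57471053 -0.04962227] 0.17088428 ((573.64697265625, -49.394126892089844), (7.79095458984375, 20.690044403076172), 0.4361755847930908)
striker 91 [ 0.54810896 -0.04405427] 0.12357583 ((547.8477783203125, -43.98748779296875), (22.083614349365234, 29.96087646484375), 76.24585723876953)
```

```bash
cat > fit2.py <<'E'
from fit import *
m=((Z>.15)&(V>235)&(V<290)&(U>255)&(U<310))
n,l,s,_=cv2.connectedComponentsWithStats(m.astype(np.uint8)); i=1+np.argmax(s[1:,4]); m=l==i
uv=np.argwhere(m)[:,::-1]; W=ray(c,uv,.187)[:,:2]*1000
print('tab',len(uv),uv.mean(0),W.mean(0),np.percentile(Z[m],[10,50,90]),cv2.minAreaRect(W.astype(np.float32)))
yaw=np.radians(-11.24);ex=np.array([np.cos(yaw),np.sin(yaw)]);ey=np.array([-ex[1],ex[0]])
C=np.array([728.5,70.6]);H=C-110*ex+165*ey
loc=lambda p:((p-H)@ex,(p-H)@-ey)
print('H',H,'tab r',np.linalg.norm(W.mean(0)-H),'expect',np.hypot(220,18))
d=W.mean(0)-H; a=np.arctan2(-(d@ex),d@-ey)-np.arctan2(18,220); print('gate ang from tab',a)
# bar points
m=roi&(Z>.09)&(Z<.14)&~wood&(V>225)&(U>255)&(U<310)
n,l,s,_=cv2.connectedComponentsWithStats(m.astype(np.uint8),connectivity=8); i=1+np.argmax(s[1:,4]);m=l==i
W=ray(c,np.argwhere(m)[:,::-1],.125)[:,:2]*1000
r=cv2.minAreaRect(W.astype(np.float32)); print('bar',len(W),r,cv2.boxPoints(r).tolist())
print('plate/striker in bin loc', loc(np.array([574.7,-49.6])),loc(np.array([548.1,-44.0])),'mid plate face -12.5, striker mid -38.5?')
E
python3 fit2.py
```

```text
bin rect ((731.9652709960938, 69.93290710449219), (374.67816162109375, 232.27818298339844), 78.71937561035156)
gate 570 ((535.9419555664062, 161.50949096679688), (249.6089324951172, 19.76007843017578), 38.556884765625) [[432.0, 91.0], [445.0, 76.0], [640.0, 232.0], [627.0, 247.0]]
tab 68 [0.45717951 0.12365676] 0.18448588 ((456.9051208496094, 123.49752044677734), (30.642358779907227, 14.21091079711914), 37.808170318603516)
plate 21 [ 0.5749448  -0.04938622] 0.1700818 ((574.94482421875, -49.384246826171875), (5.195181369781494, 20.690044403076172), 0.4361755847930908)
striker 89 [ 0.5482652  -0.04421288] 0.123237185 ((548.0883178710938, -44.23267364501953), (21.553237915039062, 29.480815887451172), 78.88053131103516)
tab 68 [278.17647059 259.20588235] [457.19823396 123.48497539] [0.16443995 0.18448589 0.1865139 ] ((456.9242858886719, 123.32595825195312), (30.59602928161621, 14.189406394958496), 37.80816650390625)
H [652.77153339 253.87629237] tab r 235.05491059378372 expect 220.7351353998724
gate ang from tab 0.7049500994566315
bar 141 ((504.3799133300781, 158.8820037841797), (97.33805847167969, 17.067798614501953), 40.99403381347656) [[462.0475158691406, 133.3972625732422], [473.2436828613281, 120.51487731933594], [546.7122802734375, 184.3667449951172], [535.51611328125, 197.24913024902344]]
plate/striker in bin loc (np.float64(-17.42073007544243), np.float64(312.87304537014586)) (np.float64(-44.602071040858185), np.float64(312.56530632190425)) mid plate face -12.5, striker mid -38.5?
```

```bash
python3 - <<'E'
from h import *
s=np.load('scene0.npz');Q=s['P'];c=cam('scene')
Z=cv2.medianBlur(Q[...,2].astype(np.float32),3)
V,U=np.mgrid[0:400,0:640]
cv2.imwrite('pics/sheight.png',cv2.resize(np.clip(Z[130:350,220:440]/.2*255,0,255).astype(np.uint8),None,fx=2.7,fy=2.7,interpolation=cv2.INTER_NEAREST))
def comp(m,name):
    n,l,st,_=cv2.connectedComponentsWithStats(m.astype(np.uint8)); i=1+np.argmax(st[1:,4]); m=l==i
    p=Q[m]; print(name,m.sum(),np.argwhere(m).mean(0)[::-1],p.mean(0).round(4)); return m
comp((Z>.14)&(U>350)&(U<420)&(V>140)&(V<260),'tab')
comp((Z>.145)&(U>300)&(U<322)&(V>160)&(V<200),'plate')
m=comp((Z>.119)&(Z<.14)&(U>305)&(U<330)&(V>160)&(V<200),'striker')
m=comp((Z>.11)&(Z<.14)&(U>220)&(U<362)&(V>165)&(V<330),'bin')
W=ray(c,np.argwhere(m)[:,::-1],.125)[:,:2]*1000; r=cv2.minAreaRect(W.astype(np.float32));print(r,cv2.boxPoints(r).tolist())
t=cam('top')
print('bar end top',ray(t,[304.3,290],.125),'gate end', ray(t,[297,264],.128))
E
```

```text
tab 88 [383.54545455 189.44318182] [0.462  0.1301 0.1733]
plate 43 [308.95348837 170.1627907 ] [ 0.5761 -0.0467  0.1622]
striker 104 [315.68269231 176.11538462] [ 0.554  -0.0445  0.1236]
bin 2009 [284.26530612 249.46540567] [0.7543 0.0893 0.1246]
((711.3353271484375, 75.30029296875), (380.610107421875, 275.30169677734375), 78.87728118896484) [[539.55810546875, -84.87574768066406], [809.6885986328125, -137.98448181152344], [883.112548828125, 235.47633361816406], [612.9820556640625, 288.5850830078125]]
bar end top [0.37601016 0.05824228 0.125     ] gate end [0.44437967 0.07829275 0.128     ]
```

View pics/sheight.png

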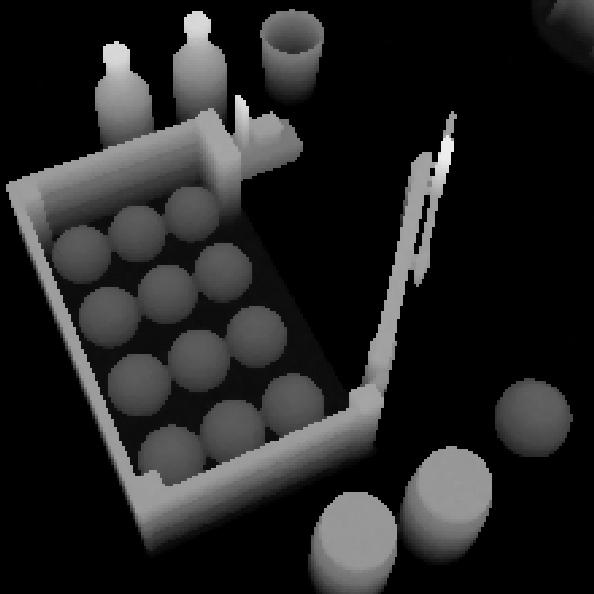

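```bash
python3 - <<'E'
from h import *
t=cam('top');s=cam('scene')
a=cv2.resize(t['color'][170:300,220:320],None,fx=4,fy=4,interpolation=cv2.INTER_CUBIC)
b=cv2.resize(s['color'][165:295,330:430],None,fx=4,fy=4,interpolation=cv2.INTER_CUBIC)
cv2.imwrite('pics/hinge.png',np.clip(np.hstack([a,b])*1.6,0,255).astype(np.uint8))
E
```

```text
(no output)
```

View pics/hinge.png

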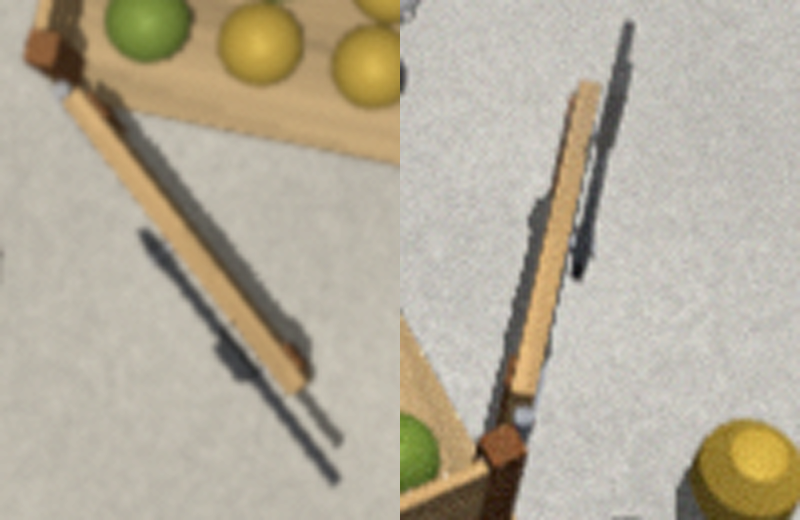

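```bash
python3 - <<'E'
from h import *
t=cam('top');s=cam('scene')
def tri(a,b):
    o=[];M=np.zeros((3,3));v=np.zeros(3)
    for c,uv in((t,a),(s,b)):
        p=ray(c,np.array(uv),0.);o1=np.array(c['origin']);d=(p-o1)/np.linalg.norm(p-o1);A=np.eye(3)-np.outer(d,d);M+=A;v+=A@o1
    x=np.linalg.solve(M,v); e=[]
    for z in (x[2],): e=(ray(t,np.array(a),z)-ray(s,np.array(b),z))
    return (x*1000).round(1),(e*1000).round(1)
T=lambda x,y:(220+x/4-.375,170+y/4-.375); S=lambda x,y:(330+(x-400)/4-.375,165+y/4-.375)
print('hinge',tri(T(62,90),S(524,417)))
print('post corner centre',tri(T(46,50),S(501,444)))
print('bar end',tri(T(336,482),S(629,23)))
print('bar root',tri(T(146,234),S(577,274)))
print('gate end mid',tri(T(294,383),S(588,84)))
print('gate root mid',tri(T(75,96),S(524,392)))
print('tab',tri(T(235,358),S(606,135)))
E
```

```text
hinge (array([636.5, 250.4, 115. ]), array([ 1.2, -1.3,  0. ]))
post corner centre (array([662.9, 259.6, 125.5]), array([ 0.3, -0.3,  0. ]))
bar end (array([375.5,  60.2, 125.9]), array([ 0.5, -0.5, -0. ]))
bar root (array([539.6, 191.5, 110.1]), array([ 0.5, -0.5,  0. ]))
gate end mid (array([440.8,  88.3, 131.5]), array([-0.2,  0.2,  0. ]))
gate root mid (array([630.6, 240.4, 125.6]), array([ 2.4, -2.6,  0. ]))
tab (array([457.5, 127.4, 127.4]), array([-1.3,  1.4,  0. ]))
```

```bash
cat > plan.py <<'E'
from h import *
H=np.array([.6394,.2475]); PSI=np.radians(-101.24)
def pose(g,th,dz=0.,sgn=1,H=H,dout=0.,dalong=0.):
    a=PSI-g; d=np.array([np.cos(a),np.sin(a),0]); out=np.array([d[1],-d[0],0]); Z=np.array([0,0,1.])
    d2=d*np.cos(th)+Z*np.sin(th); Z2=Z*np.cos(th)-d*np.sin(th)
    piv=np.array([*H,.115])+.130*d+(.018+dout)*out
    gp=piv+(.090+dalong)*d2+.052*Z2+dz*Z
    zt=-Z2; yt=sgn*out; xt=np.cross(yt,zt)
    return gp+.019*zt, R.from_matrix(np.stack([xt,yt,zt],1))
def delta(p,r,s=None):
    s=s or monitor.read_state(); r0=R.from_quat(s['eef_rot']); p0=np.array(s['tool_pos'])
    return (r0.inv().apply(p-p0)*1000).round(1),(r0.inv()*r).as_rotvec().round(4)
E
python3 - <<'E'
from plan import *
s=monitor.read_state(); print(R.from_quat(s['eef_rot']).as_matrix().round(3))
for sg in(1,-1):
    for g,th,dz in((.70,0,.09),(.7,0,0),(0,0.2,0)):
        p,r=pose(g,th,dz,sg); print(sg,g,p.round(4),*delta(p,r))
E
```

```text
[[-0.94   0.342  0.   ]
 [ 0.342  0.94  -0.   ]
 [-0.    -0.    -1.   ]]
1 0.7 [0.4563 0.1241 0.238 ] [-386.5 -302.4   -6.7] [-0.      0.     -1.0234]
1 0.7 [0.4563 0.1241 0.148 ] [-386.4 -302.4   83.3] [-0.      0.     -1.0234]
1 0 [0.5805 0.0434 0.1652] [-530.7 -335.8   66.1] [ 0.1723  0.1478 -1.717 ]
-1 0.7 [0.4563 0.1241 0.238 ] [-386.5 -302.4   -6.7] [0.     0.     2.1182]
-1 0.7 [0.4563 0.1241 0.148 ] [-386.4 -302.4   83.3] [0.     0.     2.1182]
-1 0 [0.5805 0.0434 0.1652] [-530.7 -335.8   66.1] [ 0.1418 -0.1652  1.4131]
```

```bash
python3 -m jog '{"hand":[0.085,0.085,0.085,0.085,0.085],"xyz":[[-40,0,0],[-80,0,0],[-120,0,0],[-160,0,0],[-200,0,0]],"rotation":[[0,0,0.14],[0,0,0.28],[0,0,0.42],[0,0,0.56],[0,0,0.7]]}' --help 2>&1 | head -20
```

```text
invalid input: not JSON, or not a number
```

I typed those shifts in mm where the interface takes metres. The call was refused and nothing moved, so I'm retyping it in metres.

```bash
python3 -m jog '{"hand":[0.085,0.085,0.085,0.085,0.085],"xyz":[[-0.030,-0.024,-0.003],[-0.060,-0.048,-0.006],[-0.090,-0.072,-0.009],[-0.120,-0.096,-0.010],[-0.150,-0.120,-0.010]],"rotation":[[0,0,0.14],[0,0,0.28],[0,0,0.42],[0,0,0.56],[0,0,0.7]]}'; python3 -c "
from plan import *
p,r=pose(.7,0,.09,-1);print(*delta(p,r))"
```

```text
time_s: 1.05
tool_pos: [0.2971, 0.3752, 0.2417]
eef_rot: [0.503, 0.864, 0.0, 0.0]
wrist_force: [1.0, -0.1, 0.6]
opening: 0.0849
[-296.9   14.4    3.7] [ 8.0000e-04 -8.0000e-04  1.4128e+00]
```

```bash
python3 -m jog '{"hand":[0.085,0.085,0.085,0.085,0.085],"xyz":[[-0.030,0.001,0],[-0.060,0.003,0],[-0.090,0.005,0],[-0.120,0.006,0],[-0.150,0.007,0]],"rotation":[[0,0,0.14],[0,0,0.28],[0,0,0.42],[0,0,0.56],[0,0,0.7]]}'; python3 -c "
from plan import *
p,r=pose(.7,0,.09,-1);print(*delta(p,r))"
```

```text
time_s: 1.55
tool_pos: [0.3779, 0.2488, 0.2415]
eef_rot: [0.769, 0.639, 0.0, 0.0]
wrist_force: [0.5, 0.3, 1.2]
opening: 0.0851
[-108.2   99.9    3.6] [ 5.000e-04 -5.000e-04  7.124e-01]
```

```bash
python3 -m jog '{"hand":[0.085,0.085,0.085,0.085,0.085],"xyz":[[-0.021,0.020,0],[-0.042,0.040,0],[-0.064,0.060,0],[-0.086,0.080,0.002],[-0.108,0.100,0.003]],"rotation":[[0,0,0.14],[0,0,0.28],[0,0,0.42],[0,0,0.56],[0,0,0.7]]}'; python3 -m jog '{"hand":[0.085,0.085],"xyz":[[0,0,0],[0,0,0]],"rotation":[[0,0,0.01],[0,0,0.01]]}'; python3 -c "
from plan import *
p,r=pose(.7,0,.09,-1);print(*delta(p,r)); p,r=pose(.7,0,0,-1);print(*delta(p,r))
t=cam('top','t1.png');s=cam('scene','s1.png')
cv2.imwrite('pics/m1.png',np.hstack([cv2.resize(t['color'][150:310,210:340],None,fx=3,fy=3),cv2.resize(s['color'][100:260,310:440],None,fx=3,fy=3)]))"
```

```text
time_s: 2.05
tool_pos: [0.4572, 0.1247, 0.2384]
eef_rot: [0.942, 0.337, 0.0, 0.0]
wrist_force: [-0.3, -0.2, -0.6]
opening: 0.0852
time_s: 2.25
tool_pos: [0.4566, 0.1255, 0.2382]
eef_rot: [0.942, 0.335, -0.0, -0.0]
wrist_force: [-0.1, 0.6, -0.1]
opening: 0.0848
[-1.1  0.9  0.2] [-0.0005  0.0002  0.0079]
[-1.1  0.9 90.2] [-0.0005  0.0002  0.0079]
```

View pics/m1.png

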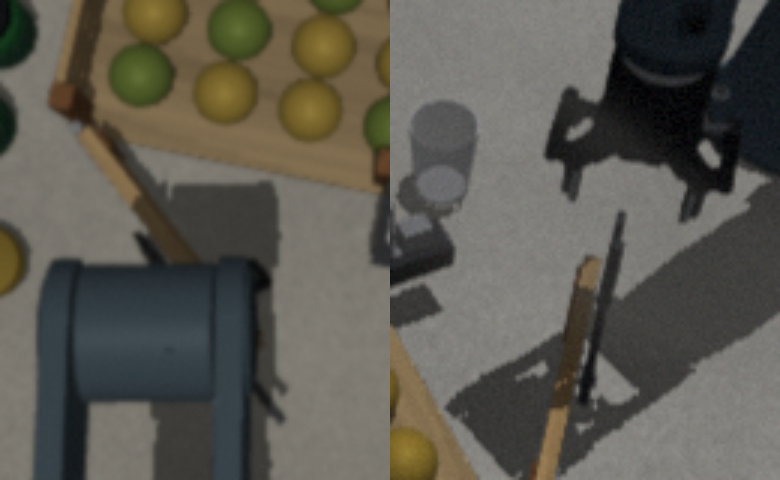

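The arm hides the tab from above. In the scene picture the open fingers straddle the bar's plane (jaw tips ~(572,190) and (690,205)). Going down.

```bash
python3 -m jog '{"hand":[0.085,0.085,0.085,0.085,0.085],"xyz":[[-0.001,0.001,0.020],[-0.001,0.001,0.045],[-0.001,0.001,0.070],[-0.001,0.001,0.085],[-0.001,0.001,0.089]],"rotation":[[0,0,0.008],[0,0,0.008],[0,0,0.008],[0,0,0.008],[0,0,0.008]]}' 20; python3 -m jog '{"hand":[0.04,0.04,0.04,0.03,0.03],"xyz":[[0,0,0],[0,0,0],[0,0,0],[0,0,0],[0,0,0]],"rotation":[[0,0,0],[0,0,0],[0,0,0],[0,0,0],[0,0,0]]}' 20;python3 -c "
from plan import *
p,r=pose(.7,0,.0,-1);print(*delta(p,r))
s=cam('scene')
cv2.imwrite('pics/s2.png',cv2.resize(s['color'][130:270,310:430],None,fx=4,fy=4))"
```

```text
time_s: 2.85
tool_pos: [0.4546, 0.1254, 0.1475]
eef_rot: [0.943, 0.332, -0.002, -0.001]
wrist_force: [0.6, 0.3, 1.2]
opening: 0.085
time_s: 3.35
tool_pos: [0.4568, 0.1244, 0.1498]
eef_rot: [0.944, 0.331, 0.0, 0.0]
wrist_force: [-0.1, -0.7, 0.3]
opening: 0.03
[-0.5 -0.1  1.8] [ 0.0006 -0.0008  0.0002]
```

View pics/s2.png

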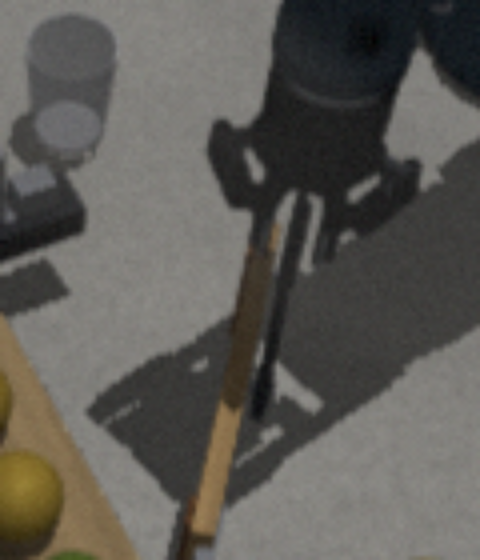

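The tab at (300,205) is between the fingers, so I'm closing on it.

```bash
python3 -m jog '{"hand":[0.02,0.01,0.005,0.005,0.005],"xyz":[[0,0,0],[0,0,0],[0,0,0],[0,0,0],[0,0,0]],"rotation":[[0,0,0],[0,0,0],[0,0,0],[0,0,0],[0,0,0]]}' 30;python3 -c "
from plan import *
s=monitor.read_state();print(s['torque'],R.from_quat(s['eef_rot']).as_matrix()[:2,0],s['tool_pos'])
p,r=pose(.7,0,.0,-1);print(*delta(p,r))
for th in(.05,.1,.15,.2):
  p,r=pose(.7,th,.002,-1);print(th,*delta(p,r))"
```

```text
time_s: 3.9
tool_pos: [0.4565, 0.1244, 0.1494]
eef_rot: [0.944, 0.331, -0.0, 0.0]
wrist_force: [-1.8, 0.6, 1.7]
opening: 0.0114
[0.03217261 0.21296601 0.1959103 ] [0.78073051 0.62486788] [0.45647759 0.12439961 0.14939797]
[-0.3  0.1  1.4] [0.     0.0001 0.0003]
0.05 [ 1.5  0.1 -5.1] [ 0.     -0.0499  0.0003]
0.1 [ 3.5  0.1 -9.4] [ 0.     -0.0999  0.0003]
0.15 [  5.7   0.1 -13.7] [ 1.000e-04 -1.499e-01  3.000e-04]
0.2 [  8.1   0.1 -17.8] [ 1.000e-04 -1.999e-01  3.000e-04]
```

```bash
python3 -m jog '{"hand":[0.005,0.005,0.005,0.005,0.005],"xyz":[[0.0017,0,-0.0045],[0.0037,0,-0.0088],[0.0060,0,-0.0131],[0.0084,0,-0.0172],[0.0084,0,-0.0172]],"rotation":[[0,-0.05,0],[0,-0.1,0],[0,-0.15,0],[0,-0.2,0],[0,-0.2,0]]}' 30;python3 -c "
from plan import *
s=monitor.read_state();print(s['torque'],s['joint_positions'])
p,r=pose(.7,.2,.0,-1);print(*delta(p,r))
s=cam('scene');np.savez('s3.npz',P=cloud(s))
cv2.imwrite('pics/s3.png',cv2.resize(s['color'][130:270,310:430],None,fx=4,fy=4))"
```

```text
time_s: 4.4
tool_pos: [0.4629, 0.1298, 0.1662]
eef_rot: [0.939, 0.33, -0.096, 0.033]
wrist_force: [-2.8, -1.1, 2.9]
opening: 0.0117
[-0.24426038  0.30540668  0.10695784] [ 0.09996505  0.1809041   1.76020006 -0.1116749   1.37276625  1.02632622]
[-0.1  0.3  1. ] [-0.0003  0.0028  0.0013]
```

View pics/s3.png

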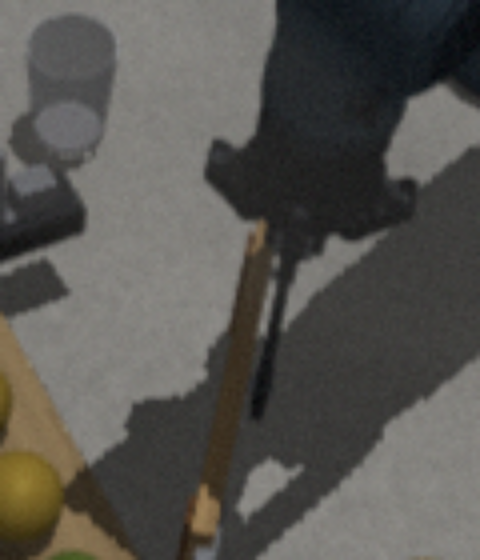

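The tab lifted, with about 4 N on the wrist and the opening still 11.7 mm. Now I'll swing the gate along the arc in small steps.

```bash
cat >> plan.py <<'E'
def arc(g0,th0,steps,**k):
    p0,r0=pose(g0,th0,0,-1,**k)
    for g,th in steps:
        p,r=pose(g,th,0,-1,**k); print(g,th,(r0.inv().apply(p-p0)).round(4).tolist(),(r0.inv()*r).as_rotvec().round(3).tolist())
E
python3 -c "
from plan import *
arc(.7,.2,[(.65,.2),(.6,.2),(.55,.2),(.5,.2),(.45,.2)])"
```

```text
0.65 0.2 [-0.0006, 0.0106, 0.0001] [-0.01, 0.0, -0.049]
0.6 0.2 [-0.0007, 0.0212, 0.0001] [-0.02, 0.0, -0.098]
0.55 0.2 [-0.0003, 0.0318, 0.0001] [-0.03, -0.0, -0.147]
0.5 0.2 [0.0006, 0.0424, -0.0001] [-0.04, 0.0, -0.196]
0.45 0.2 [0.0021, 0.0529, -0.0004] [-0.05, 0.0, -0.245]
```

```bash
python3 -m jog '{"hand":[0.005,0.005,0.005,0.005,0.005],"xyz":[[-0.0006,0.0106,0.0001],[-0.0007,0.0212,0.0001],[-0.0003,0.0318,0.0001],[0.0006,0.0424,-0.0001],[0.0021,0.0529,-0.0004]],"rotation":[[-0.01,0,-0.049],[-0.02,0,-0.098],[-0.03,0,-0.147],[-0.04,0,-0.196],[-0.05,0,-0.245]]}' 30;python3 -m jog '{"hand":[0.005],"xyz":[[0,0,0]],"rotation":[[0,0,0]]}';python3 -c "
from plan import *
s=monitor.read_state();print(s['torque'],(R.from_quat(s['eef_rot']).inv().apply(s['wrist_force'])))
p,r=pose(.45,.2,.0,-1);print(*delta(p,r))"
```

```text
time_s: 4.95
tool_pos: [0.4976, 0.0897, 0.1659]
eef_rot: [0.89, 0.445, -0.088, 0.044]
wrist_force: [-0.2, 1.5, -2.0]
opening: 0.0116
time_s: 5.05
tool_pos: [0.498, 0.0894, 0.1659]
eef_rot: [0.891, 0.444, -0.088, 0.044]
wrist_force: [0.3, 1.7, -2.4]
opening: 0.0113
[ 0.54344714 -0.2278292   0.34742779] [ 1.96677944 -0.83897364  2.01410241]
[-0.1 -0.3  0.7] [ 0.0004 -0.002  -0.    ]
```

```bash
python3 -m jog '{"hand":[0.005,0.005,0.005,0.005,0.005],"xyz":[[-0.0006,0.0106,0.0001],[-0.0007,0.0212,0.0001],[-0.0003,0.0318,0.0001],[0.0006,0.0424,-0.0001],[0.0021,0.0529,-0.0004]],"rotation":[[-0.01,0,-0.049],[-0.02,0,-0.098],[-0.03,0,-0.147],[-0.04,0,-0.196],[-0.05,0,-0.245]]}' 30;python3 -m jog '{"hand":[0.005],"xyz":[[0,0,0]],"rotation":[[0,0,0]]}';python3 -c "
from plan import *
s=monitor.read_state();print(s['torque'],(R.from_quat(s['eef_rot']).inv().apply(s['wrist_force'])))
p,r=pose(.2,.2,.0,-1);print(*delta(p,r))
arc(.2,.2,[(.17,.2),(.14,.2),(.12,.2),(.10,.2)])
s=cam('scene','s4f.png');t=cam('top')
cv2.imwrite('pics/m4.png',np.hstack([cv2.resize(t['color'][150:310,250:380],None,fx=3,fy=3),cv2.resize(s['color'][100:260,280:410],None,fx=3,fy=3)]))"
```

```text
time_s: 5.55
tool_pos: [0.5408, 0.06, 0.1659]
eef_rot: [0.828, 0.552, -0.083, 0.055]
wrist_force: [-0.7, 2.7, -1.2]
opening: 0.0116
time_s: 5.65
tool_pos: [0.5412, 0.0598, 0.1659]
eef_rot: [0.829, 0.551, -0.082, 0.055]
wrist_force: [-0.3, 2.6, -1.9]
opening: 0.0118
[ 0.65885735 -0.15691003  0.32262837] [ 2.62289775 -1.27615399  1.37653676]
[-0.5  0.1  0.8] [ 0.0004 -0.0013 -0.0007]
0.17 0.2 [-0.0004, 0.0064, 0.0001] [-0.006, 0.0, -0.029]
0.14 0.2 [-0.0007, 0.0127, 0.0001] [-0.012, 0.0, -0.059]
0.12 0.2 [-0.0007, 0.017, 0.0002] [-0.016, 0.0, -0.078]
0.1 0.2 [-0.0007, 0.0212, 0.0001] [-0.02, 0.0, -0.098]
```

View pics/m4.png

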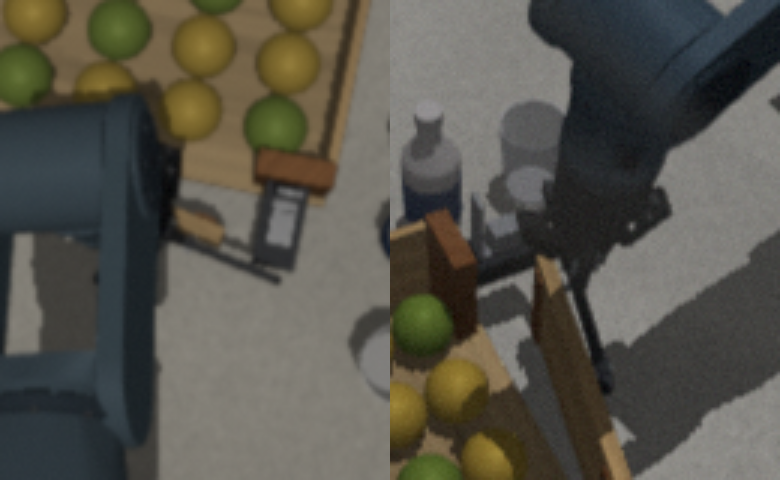

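Top view: the bar's tip at ~(280,280) is about to pass over the catch (280,215). I'll check the tip's height from depth, then go on.

```bash
cat > bar.py <<'E'
from plan import *
def tip(g):
    t=cam('top');P=cloud(t)
    a=PSI-g; d=np.array([np.cos(a),np.sin(a)]);out=np.array([d[1],-d[0]])
    L=((P[...,:2]-H)@d)*1000; O=((P[...,:2]-H)@out)*1000; Zz=P[...,2]*1000
    m=(L>280)&(L<332)&(abs(O-18)<14)&(Zz>100)&(Zz<200)
    return L[m],O[m],Zz[m]
if __name__=='__main__':
    import sys
    L,O,Z=tip(float(sys.argv[1])); i=np.argsort(L)
    print(np.c_[L,O,Z][i][::max(1,len(i)//22)].round(0).astype(int).tolist())
E
python3 bar.py .2
```

```text
[[280, 19, 150], [282, 16, 154], [284, 21, 143], [285, 18, 156], [286, 14, 156], [288, 19, 159], [289, 21, 142], [291, 18, 154], [292, 14, 150], [294, 19, 154], [296, 16, 153], [298, 21, 160], [299, 17, 158], [300, 14, 159], [301, 6, 101], [303, 13, 151], [304, 15, 158], [306, 20, 156], [307, 17, 164], [309, 13, 161], [311, 18, 159], [312, 14, 152], [314, 19, 157], [315, 16, 161], [318, 21, 154], [319, 18, 164], [320, 14, 148]]
```

```bash
python3 -m jog '{"hand":[0.005,0.005,0.005,0.005],"xyz":[[-0.0004,0.0064,0.0001],[-0.0007,0.0127,0.0001],[-0.0007,0.0170,0.0002],[-0.0007,0.0170,0.0002]],"rotation":[[-0.006,0,-0.029],[-0.012,0,-0.059],[-0.016,0,-0.078],[-0.016,0,-0.078]]}' 30; python3 bar.py .12
```

```text
time_s: 6.2
tool_pos: [0.5565, 0.0528, 0.166]
eef_rot: [0.806, 0.584, -0.081, 0.059]
wrist_force: [0.8, 3.5, -5.2]
opening: 0.0121
[[280, 16, 155], [283, 15, 154], [284, 20, 144], [287, 20, 158], [289, 19, 156], [292, 18, 157], [293, 15, 156], [295, 20, 157], [297, 16, 157], [298, 9, 124], [299, 27, 101], [300, 18, 158], [301, 12, 159], [302, 4, 123], [303, 20, 159], [305, 16, 156], [306, 14, 166], [308, 18, 161], [309, 12, 157], [311, 17, 162], [312, 7, 123], [313, 17, 161], [315, 9, 127], [316, 18, 165], [317, 13, 165], [318, 15, 166], [321, 23, 103], [324, 25, 102]]
```

```bash
python3 -m jog '{"hand":[0.005,0.005],"xyz":[[0,0,0],[0,0,0]],"rotation":[[0,0,0],[0,0,0]]}';python3 -c "
from plan import *
s=monitor.read_state();print(s['torque'],(R.from_quat(s['eef_rot']).inv().apply(s['wrist_force'])))
p,r=pose(.12,.2,.0,-1);print(*delta(p,r))
arc(.12,.2,[(.1,.2),(.08,.2),(.06,.2),(.05,.2)])"
```

```text
time_s: 6.45
tool_pos: [0.5564, 0.0528, 0.1661]
eef_rot: [0.806, 0.584, -0.081, 0.059]
wrist_force: [0.6, 6.0, -6.1]
opening: 0.0119
[ 1.00941425 -0.26938528  0.22700155] [ 7.01965183 -1.28860124  4.80643818]
[-0.6  0.4  1. ] [ 0.0001 -0.0003 -0.0004]
0.1 0.2 [-0.0003, 0.0042, 0.0001] [-0.004, 0.0, -0.02]
0.08 0.2 [-0.0005, 0.0085, 0.0001] [-0.008, 0.0, -0.039]
0.06 0.2 [-0.0007, 0.0127, 0.0001] [-0.012, 0.0, -0.059]
0.05 0.2 [-0.0007, 0.0148, 0.0001] [-0.014, 0.0, -0.069]
```

A side load of about 7 N is building along the gate, from a small error in my hinge radius. I'll relieve it.

```bash
python3 -m jog '{"hand":[0.005,0.005],"xyz":[[0.0007,0,0.0003],[0.0007,0,0.0003]],"rotation":[[0,0,0],[0,0,0]]}';python3 -c "
from plan import *
s=monitor.read_state();print(s['torque'],(R.from_quat(s['eef_rot']).inv().apply(s['wrist_force'])))"
```

```text
time_s: 6.65
tool_pos: [0.5566, 0.0528, 0.1662]
eef_rot: [0.806, 0.584, -0.081, 0.059]
wrist_force: [-1.6, 2.0, -2.3]
opening: 0.0114
[0.58139538 0.11747718 0.32262577] [ 1.85367325 -2.1780066   1.95937504]
```

```bash
python3 -m jog '{"hand":[0.005,0.005,0.005,0.005,0.005],"xyz":[[0,0.0042,0.0001],[-0.0001,0.0085,0.0001],[-0.0001,0.0106,0.0001],[-0.0001,0.0127,0.0001],[-0.0001,0.0127,0.0001]],"rotation":[[-0.004,0,-0.02],[-0.008,0,-0.039],[-0.010,0,-0.049],[-0.012,0,-0.059],[-0.012,0,-0.059]]}';python3 -c "
from plan import *
s=monitor.read_state();print(s['torque'],(R.from_quat(s['eef_rot']).inv().apply(s['wrist_force'])))
p,r=pose(.06,.2,.0,-1);print(*delta(p,r))";python3 bar.py .06
```

```text
time_s: 7.15
tool_pos: [0.5693, 0.0482, 0.1662]
eef_rot: [0.788, 0.608, -0.079, 0.062]
wrist_force: [-2.8, -1.7, 0.7]
opening: 0.0117
[-0.09006971  0.4214719   0.41643149] [-2.48071641 -2.30402877 -0.21058689]
[-0.8 -0.7  1.2] [0.0014 0.0012 0.0001]
[[280, 19, 154], [285, 15, 154], [288, 17, 158], [290, 30, 102], [294, 19, 161], [295, 29, 106], [297, 5, 126], [298, 29, 124], [300, 26, 123], [300, 14, 163], [302, 25, 123], [303, 19, 125], [305, 24, 121], [306, 19, 125], [307, 24, 126], [309, 29, 130], [310, 23, 126], [311, 28, 123], [313, 18, 150], [314, 13, 160], [316, 24, 118], [319, 12, 164], [325, 23, 102]]
```

```bash
python3 -m jog '{"hand":[0.005,0.005,0.005,0.005],"xyz":[[-0.0001,0.0020,0],[-0.0001,0.0040,0],[-0.0001,0.0053,0],[-0.0002,0.0064,0]],"rotation":[[-0.002,0,-0.010],[-0.004,0,-0.019],[-0.005,0,-0.025],[-0.006,0,-0.029]]}';cat > st.py <<'E'
from plan import *
import sys
g=float(sys.argv[1])
s=monitor.read_state();print('tau',s['torque'].round(2),'F tool',(R.from_quat(s['eef_rot']).inv().apply(s['wrist_force'])).round(2))
p,r=pose(g,.2,.0,-1);print(*delta(p,r))
E
python3 st.py .03;python3 -m jog '{"hand":[0.005,0.005,0.005],"xyz":[[-0.0001,0.0010,0],[-0.0001,0.0020,0],[-0.0001,0.0020,0]],"rotation":[[-0.001,0,-0.005],[-0.002,0,-0.010],[-0.002,0,-0.010]]}';python3 st.py .02
```

```text
time_s: 7.6
tool_pos: [0.5751, 0.0463, 0.1663]
eef_rot: [0.778, 0.62, -0.078, 0.063]
wrist_force: [-3.9, -3.9, 1.9]
opening: 0.012
tau [-0.57  0.59  0.34] F tool [-4.93 -2.97 -0.91]
[-1.  -0.5  1.3] [0.001  0.0015 0.0001]
time_s: 7.9
tool_pos: [0.5772, 0.0457, 0.1663]
eef_rot: [0.775, 0.624, -0.078, 0.064]
wrist_force: [-3.0, -3.9, 2.7]
opening: 0.0112
tau [-0.56  0.57  0.39] F tool [-4.89 -2.12 -1.76]
[-1.  -0.5  1.3] [0.0013 0.0016 0.    ]
```

```bash
python3 -m jog '{"hand":[0.005,0.005,0.005],"xyz":[[-0.0004,0.0010,0],[-0.0006,0.0020,0],[-0.0006,0.0020,0]],"rotation":[[-0.001,0,-0.005],[-0.002,0,-0.010],[-0.002,0,-0.010]]}';python3 st.py .01;python3 -m jog '{"hand":[0.005,0.005,0.005],"xyz":[[-0.0001,0.0010,0],[-0.0001,0.0020,0],[-0.0001,0.0020,0]],"rotation":[[-0.001,0,-0.005],[-0.002,0,-0.010],[-0.002,0,-0.010]]}';python3 st.py .0
```

```text
time_s: 8.2
tool_pos: [0.579, 0.0452, 0.1662]
eef_rot: [0.772, 0.628, -0.077, 0.064]
wrist_force: [-2.6, -3.8, 1.7]
opening: 0.0116
tau [-0.58  0.44  0.37] F tool [-4.5  -1.81 -0.86]
[-1.  -0.3  1.2] [0.0013 0.0008 0.0001]
time_s: 8.5
tool_pos: [0.581, 0.0446, 0.1663]
eef_rot: [0.769, 0.631, -0.077, 0.064]
wrist_force: [-2.7, -4.7, 2.0]
opening: 0.012
tau [-0.64  0.49  0.32] F tool [-5.43 -1.69 -0.96]
[-1.  -0.2  1.3] [0.0013 0.0009 0.0003]
```

```bash
python3 -m jog '{"hand":[0.005,0.005,0.005],"xyz":[[-0.0005,0.0010,0],[-0.0006,0.0010,0],[-0.0006,0.0010,0]],"rotation":[[-0.001,0,-0.005],[-0.001,0,-0.005],[-0.001,0,-0.005]]}';python3 st.py -.005;python3 -m jog '{"hand":[0.005,0.005,0.005],"xyz":[[-0.0001,0.0010,0],[-0.0001,0.0010,0],[-0.0001,0.0010,0]],"rotation":[[-0.001,0,-0.005],[-0.001,0,-0.005],[-0.001,0,-0.005]]}';python3 st.py -.01;python3 bar.py -.01
```

```text
time_s: 8.8
tool_pos: [0.5818, 0.0443, 0.1662]
eef_rot: [0.767, 0.633, -0.077, 0.064]
wrist_force: [-1.5, -3.1, 0.3]
opening: 0.0115
tau [-0.36  0.29  0.26] F tool [-3.3  -0.93  0.38]
[-1.  -0.1  1.2] [0.0013 0.0001 0.0002]
time_s: 9.1
tool_pos: [0.5827, 0.0441, 0.1662]
eef_rot: [0.766, 0.635, -0.077, 0.064]
wrist_force: [-1.7, -2.1, 0.2]
opening: 0.0114
tau [-0.29  0.29  0.25] F tool [-2.42 -1.27  0.23]
[-1.   0.1  1.2] [0.0011 0.0001 0.0004]
[[280, 19, 149], [285, 16, 155], [287, 15, 147], [290, 15, 153], [293, 17, 155], [294, 9, 159], [295, 9, 127], [296, 20, 164], [298, 22, 124], [298, 19, 158], [300, 13, 157], [301, 6, 170], [302, 19, 137], [303, 6, 176], [304, 20, 153], [306, 15, 157], [306, 8, 172], [308, 31, 123], [309, 23, 124], [310, 28, 122], [311, 7, 171], [313, 30, 129], [314, 21, 122], [316, 16, 164], [319, 17, 160]]
```

The bar is about 3–4 mm from the plate. I'll creep in half-millimetre steps and watch the force.

```bash
for i in 1; do python3 -m jog '{"hand":[0.005,0.005],"xyz":[[0,0.0005,0],[0,0.0005,0]],"rotation":[[-0.0005,0,-0.0023],[-0.0005,0,-0.0023]]}' >/dev/null;python3 st.py -.0125; done;  python3 -m jog '{"hand":[0.005,0.005],"xyz":[[0,0.0005,0],[0,0.0005,0]],"rotation":[[-0.0005,0,-0.0023],[-0.0005,0,-0.0023]]}' >/dev/null;python3 st.py -.015;python3 -m jog '{"hand":[0.005,0.005],"xyz":[[0,0.0005,0],[0,0.0005,0]],"rotation":[[-0.0005,0,-0.0023],[-0.0005,0,-0.0023]]}';python3 st.py -.0175
```

```text
tau [-0.2   0.35  0.26] F tool [-1.5  -1.9   1.13]
[-1.   0.2  1.2] [0.0008 0.0002 0.0003]
tau [-0.21  0.4   0.26] F tool [-2.23 -1.68  1.14]
[-1.   0.2  1.2] [0.0008 0.0003 0.0002]
time_s: 9.75
tool_pos: [0.5839, 0.0437, 0.1662]
eef_rot: [0.764, 0.638, -0.077, 0.064]
wrist_force: [-2.9, -1.2, -0.0]
opening: 0.0119
tau [-0.19  0.42  0.17] F tool [-1.68 -2.61  0.38]
[-1.   0.4  1.2] [0.0006 0.0003 0.    ]
```

```bash
python3 -m jog '{"hand":[0.005,0.005],"xyz":[[0,0.0005,0],[0,0.0005,0]],"rotation":[[-0.0005,0,-0.0023],[-0.0005,0,-0.0023]]}' >/dev/null;python3 st.py -.02;python3 -m jog '{"hand":[0.005,0.005],"xyz":[[0,0.0005,0],[0,0.0005,0]],"rotation":[[-0.0005,0,-0.0023],[-0.0005,0,-0.0023]]}';python3 st.py -.0225; python3 bar.py -.0225
```

```text
tau [-0.21  0.74  0.01] F tool [-2.75 -4.71  0.01]
[-1.1  0.9  1.2] [-0.0005  0.0005 -0.0002]
time_s: 10.15
tool_pos: [0.584, 0.0437, 0.1662]
eef_rot: [0.762, 0.64, -0.077, 0.064]
wrist_force: [-7.0, -0.9, 3.3]
opening: 0.0118
tau [-0.16  0.99 -0.23] F tool [-2.71 -6.74 -2.83]
[-1.1  1.4  1.2] [-0.0016  0.0005 -0.0005]
[[281, 14, 151], [284, 17, 158], [287, 20, 162], [292, 15, 155], [293, 32, 122], [295, 8, 172], [296, 13, 170], [298, 20, 158], [299, 21, 141], [300, 28, 126], [302, 17, 162], [303, 27, 123], [305, 16, 154], [306, 12, 175], [308, 18, 158], [309, 11, 172], [311, 18, 161], [312, 28, 123], [313, 20, 163], [314, 28, 122], [317, 21, 154], [319, 21, 157], [323, 8, 102]]
```

Contact: the side force rose by about 5 N at the tab and the motion stopped. I'll back off about 1 mm at the tab, to mid slot.

```bash
python3 -m jog '{"hand":[0.005,0.005,0.005],"xyz":[[0,-0.0012,0],[0,-0.0022,0],[0,-0.0022,0]],"rotation":[[0.001,0,0.005],[0.002,0,0.010],[0.002,0,0.010]]}';python3 st.py -.0125
python3 -c "
from plan import *
arc(-.0125,.2,[(-.0125,t) for t in(.17,.14,.1,.07,.04,.02,0,-.01)])"; python3 bar.py -.0125
```

```text
time_s: 10.5
tool_pos: [0.5829, 0.044, 0.1662]
eef_rot: [0.765, 0.636, -0.076, 0.064]
wrist_force: [-1.7, -0.8, -1.9]
opening: 0.0119
tau [-0.1   0.27  0.16] F tool [-0.71 -1.52  2.12]
[-1.   0.4  1.2] [ 0.0011  0.0001 -0.0006]
-0.0125 0.17 [-0.0009, 0.0, 0.0027] [0.0, 0.03, 0.0]
-0.0125 0.14 [-0.0018, 0.0, 0.0055] [0.0, 0.06, -0.0]
-0.0125 0.1 [-0.0028, -0.0, 0.0091] [-0.0, 0.1, 0.0]
-0.0125 0.07 [-0.0035, 0.0, 0.0119] [0.0, 0.13, -0.0]
-0.0125 0.04 [-0.0041, -0.0, 0.0148] [-0.0, 0.16, -0.0]
-0.0125 0.02 [-0.0045, 0.0, 0.0166] [0.0, 0.18, 0.0]
-0.0125 0 [-0.0048, 0.0, 0.0185] [0.0, 0.2, 0.0]
-0.0125 -0.01 [-0.0049, -0.0, 0.0195] [0.0, 0.21, -0.0]
[[281, 15, 158], [285, 19, 151], [289, 14, 162], [291, 20, 143], [293, 20, 154], [295, 15, 161], [296, 26, 122], [297, 31, 123], [298, 26, 127], [299, 31, 122], [301, 7, 178], [302, 30, 121], [303, 16, 157], [304, 27, 126], [306, 15, 158], [307, 26, 123], [308, 12, 159], [309, 8, 173], [310, 31, 127], [311, 23, 126], [312, 28, 129], [314, 17, 160], [316, 26, 102], [319, 16, 162]]
```

Backed off about 1.1 mm with the forces down. Lowering past the striker's top, with a force check partway.

```bash
python3 -m jog '{"hand":[0.005,0.005,0.005,0.005],"xyz":[[-0.0009,0,0.0027],[-0.0018,0,0.0055],[-0.0023,0,0.0073],[-0.0028,0,0.0091]],"rotation":[[0,0.03,0],[0,0.06,0],[0,0.08,0],[0,0.1,0]]}';python3 st.py -.0125; python3 -m jog '{"hand":[0.005,0.005],"xyz":[[-0.0004,0,0.0014],[-0.0004,0,0.0014]],"rotation":[[0,0.015,0],[0,0.015,0]]}';python3 st.py -.0125; python3 bar.py -.0125
```

```text
time_s: 10.95
tool_pos: [0.5821, 0.0393, 0.1578]
eef_rot: [0.768, 0.638, -0.037, 0.032]
wrist_force: [-0.7, -0.3, -1.9]
opening: 0.0111
tau [-0.12  0.27  0.25] F tool [-0.26 -0.59  1.94]
[ 2.8  0.3 -7.8] [ 0.0012 -0.1017 -0.0009]
time_s: 11.15
tool_pos: [0.582, 0.0386, 0.1565]
eef_rot: [0.769, 0.638, -0.032, 0.027]
wrist_force: [-1.6, 0.2, -0.2]
opening: 0.0117
tau [-0.02  0.33  0.26] F tool [-0.11 -1.63  0.22]
[ 3.5  0.3 -9.1] [ 0.0009 -0.1157 -0.0013]
[[280, 19, 137], [283, 20, 123], [287, 15, 142], [291, 19, 138], [293, 29, 123], [295, 19, 101], [296, 8, 173], [297, 31, 123], [298, 8, 177], [299, 18, 138], [301, 12, 136], [301, 27, 123], [303, 22, 126], [304, 9, 176], [305, 10, 152], [306, 20, 102], [307, 10, 164], [309, 23, 126], [309, 11, 174], [311, 20, 122], [312, 26, 127], [313, 30, 118], [314, 12, 140], [316, 20, 132], [320, 17, 141], [324, 18, 127]]
```

The bar's top reads ~138 mm, so its underside is ~118 mm, below the striker's top, and there is no upward load. It is in the slot, so I'll lower it the rest of the way.

```bash
python3 -m jog '{"hand":[0.005,0.005,0.005,0.005],"xyz":[[-0.0005,0,0.0018],[-0.0009,0,0.0042],[-0.0013,0,0.0058],[-0.0013,0,0.0058]],"rotation":[[0,0.02,0],[0,0.045,0],[0,0.062,0],[0,0.062,0]]}';python3 st.py -.0125; python3 bar.py -.0125
```

```text
time_s: 11.6
tool_pos: [0.5816, 0.0363, 0.1511]
eef_rot: [0.769, 0.639, -0.008, 0.008]
wrist_force: [-3.9, -3.9, 2.0]
opening: 0.0118
tau [-0.45  0.59  0.34] F tool [-4.58 -3.17 -1.86]
[  6.3   0.2 -14.3] [ 0.001  -0.177  -0.0012]
[[280, 17, 118], [283, 20, 125], [288, 26, 104], [291, 16, 130], [293, 9, 175], [294, 31, 119], [296, 26, 120], [296, 10, 169], [298, 23, 127], [299, 28, 123], [300, 10, 143], [301, 28, 126], [302, 10, 150], [304, 10, 118], [304, 16, 128], [306, 20, 106], [307, 10, 166], [308, 6, 174], [309, 12, 127], [310, 31, 128], [311, 7, 170], [313, 14, 121], [314, 7, 174], [315, 17, 131], [318, 19, 133], [321, 18, 127]]
```

```bash
python3 -m jog '{"hand":[0.005,0.005,0.005],"xyz":[[-0.0006,0,0.0009],[-0.0009,0,0.0018],[-0.0009,0,0.0018]],"rotation":[[0,0.012,0],[0,0.022,0],[0,0.022,0]]}';python3 st.py -.0125; python3 bar.py -.0125
```

```text
time_s: 11.95
tool_pos: [0.5817, 0.0357, 0.1495]
eef_rot: [0.769, 0.639, -0.0, 0.001]
wrist_force: [-2.3, -5.4, 1.7]
opening: 0.0116
tau [-0.84  0.61  0.39] F tool [-5.76 -1.3  -1.7 ]
[  7.1   0.1 -15.8] [ 0.0017 -0.1981 -0.0006]
[[286, 32, 101], [293, 22, 103], [293, 16, 128], [295, 10, 133], [296, 12, 125], [297, 17, 124], [298, 25, 126], [299, 17, 129], [301, 7, 171], [302, 13, 119], [303, 22, 125], [304, 13, 119], [306, 6, 172], [307, 12, 114], [308, 18, 122], [309, 8, 171], [310, 15, 130], [311, 8, 177], [312, 28, 127], [313, 10, 143], [315, 13, 119], [318, 13, 125], [320, 6, 102], [324, 15, 123]]
```

The bar is level, its top ~125 mm. Releasing, then backing straight up.

```bash
python3 -m jog '{"hand":[0.016,0.022,0.03,0.04,0.04],"xyz":[[0,0,0],[0,0,0],[0,0,0],[0,0,0],[0,0,0]],"rotation":[[0,0,0],[0,0,0],[0,0,0],[0,0,0],[0,0,0]]}';python3 st.py -.0125;  python3 bar.py -.0125
```

```text
time_s: 12.5
tool_pos: [0.5815, 0.0364, 0.1491]
eef_rot: [0.769, 0.639, -0.0, 0.001]
wrist_force: [0.0, -0.5, 0.7]
opening: 0.0399
tau [-0.    0.05  0.04] F tool [-0.48  0.11 -0.72]
[  6.4   0.4 -16.1] [ 0.0011 -0.1989 -0.0004]
[[289, 19, 119], [293, 26, 123], [294, 10, 161], [295, 23, 125], [296, 29, 125], [297, 20, 121], [299, 28, 128], [299, 17, 121], [301, 25, 125], [302, 30, 124], [303, 7, 175], [304, 13, 121], [306, 6, 175], [307, 13, 127], [308, 18, 124], [309, 8, 169], [310, 15, 123], [311, 8, 176], [312, 15, 128], [314, 19, 122], [315, 14, 125], [318, 16, 124], [321, 18, 125]]
```

```bash
python3 -m jog '{"hand":[0.04,0.04,0.04,0.04,0.04],"xyz":[[0,0,-0.008],[0,0,-0.02],[0,0,-0.04],[0,0,-0.07],[0,0,-0.10]],"rotation":[[0,0,0],[0,0,0],[0,0,0],[0,0,0],[0,0,0]]}'; python3 -m jog '{"hand":[0.04,0.04,0.04,0.04,0.04],"xyz":[[0.03,-0.02,-0.01],[0.06,-0.05,-0.03],[0.06,-0.09,-0.05],[0.06,-0.13,-0.07],[0.06,-0.17,-0.08]],"rotation":[[0,0,0],[0,0,0],[0,0,0],[0,0,0],[0,0,0]]}';  python3 -m jog '{"hand":[0.04,0.04,0.04,0.04,0.04],"xyz":[[0,-0.04,0],[0,-0.08,0],[0,-0.10,0],[0,-0.10,0],[0,-0.10,0]],"rotation":[[0,0,0],[0,0,0],[0,0,0],[0,0,0],[0,0,0]]}'; python3 bar.py -.0125; python3 -c "
from h import *
s=cam('scene');t=cam('top')
cv2.imwrite('pics/f.png',np.hstack([cv2.resize(t['color'][150:310,230:390],None,fx=2.45,fy=2.45),cv2.resize(s['color'][100:300,240:440],None,fx=1.96,fy=1.96)]))
cv2.imwrite('pics/tf.png',t['color'])"
```

```text
time_s: 13.05
tool_pos: [0.5813, 0.0363, 0.2511]
eef_rot: [0.769, 0.639, -0.0, 0.001]
wrist_force: [0.8, -0.0, 0.3]
opening: 0.0402
time_s: 13.55
tool_pos: [0.4244, 0.127, 0.3319]
eef_rot: [0.769, 0.639, 0.001, 0.002]
wrist_force: [-0.1, -0.0, 0.9]
opening: 0.0403
time_s: 14.05
tool_pos: [0.3274, 0.1449, 0.33]
eef_rot: [0.769, 0.639, 0.001, 0.002]
wrist_force: [-0.2, 0.0, 0.4]
opening: 0.0401
[[280, 18, 122], [285, 14, 123], [289, 19, 126], [291, 19, 126], [293, 15, 124], [295, 10, 132], [296, 8, 169], [297, 17, 123], [298, 25, 118], [299, 31, 124], [301, 7, 174], [301, 27, 123], [303, 22, 125], [304, 13, 127], [305, 18, 124], [306, 19, 101], [307, 15, 122], [309, 20, 111], [309, 12, 123], [311, 20, 122], [312, 25, 122], [313, 17, 126], [314, 10, 173], [318, 13, 125], [321, 12, 119], [324, 15, 121]]
```

View pics/f.png

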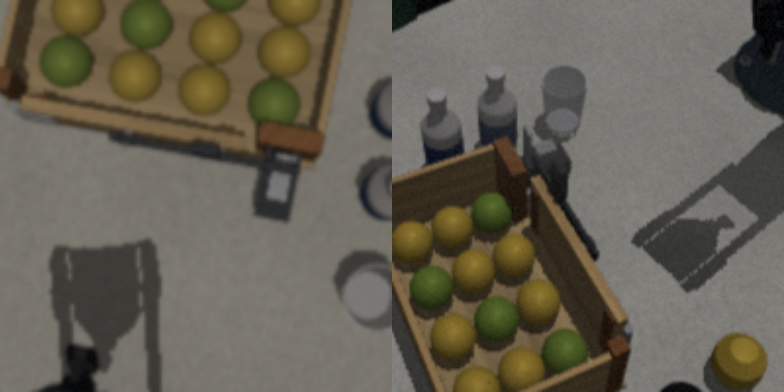

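View pics/tf.png

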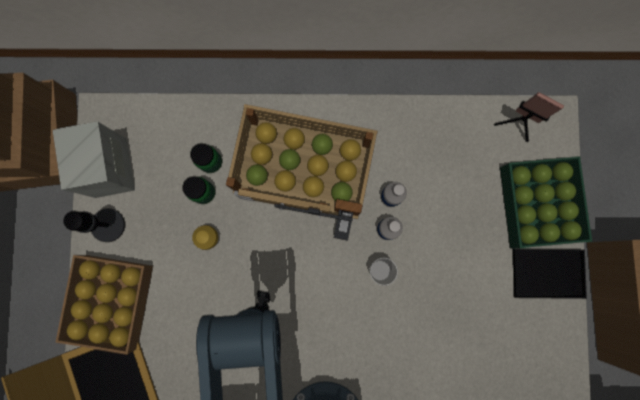

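The gate is shut in line with the front (top crop: (25,105) to (310,155)), with the bar between striker and plate at (280,165). The other objects sit where they were. One check of the bar's level, then I hand in.

```bash
python3 - <<'E'
from plan import *
for n in('top','scene'):
    P=cloud(cam(n)); a=PSI+.0125; d=np.array([np.cos(a),np.sin(a)]);o=np.array([d[1],-d[0]])
    L=((P[...,:2]-H)@d)*1000;O=((P[...,:2]-H)@o)*1000;Z=P[...,2]*1000
    for l0,l1 in((150,190),(240,280),(285,300),(300,325)):
        m=(L>l0)&(L<l1)&(O>13)&(O<20)&(Z>108)&(Z<150); print(n,l0,m.sum(),np.median(Z[m]).round(1),np.median(O[m]).round(1))
t=read_camera('top');a=cv2.imread('pics/top0.png').astype(int);b=t['color'].astype(int)
D=abs(a-b).max(2)
for nm,(u,v) in dict(mA=(393,193),mB=(390,228),cup=(381,269),dA=(206,157),dB=(198,190),mango=(205,237)).items(): print(nm,D[v-14:v+14,u-14:u+14].mean().round(1))
E
```

```text
top 150 39 124.1 16.6
top 240 42 125.2 16.7
top 285 17 123.8 17.1
top 300 26 124.2 16.8
scene 150 52 122.1 14.8
scene 240 43 122.1 14.8
scene 285 11 122.8 15.1
scene 300 2 123.9 18.7
mA 2.4
mB 2.3
cup 2.4
dA 2.4
dB 2.4
mango 2.4
```

The bar is level along its whole length, so it is fully dropped, and the six loose objects show no change beyond image noise. Handing in.

```bash
python3 -c "
from plant import job; print(job.job_done())"
```

```text
the job is handed in; nothing more can be done
None
```

The gate is shut and latched, and the job was handed in with the arm clear of everything. The last clock reading was 14 s of the 72 s allowed.

I pinched the thumb tab, raised the bar to about 0.2 rad, and swung the gate in over the striker. I crept in until the bar met the back plate, adding about 5 N at the tab, or roughly 4 N at the plate. I then backed off about 1 mm at the tab, lowered the bar into the slot, let go and withdrew.

**Last checks:**
- **Bar:** its top reads about 124–125 mm all along in the top view, so it is level and fully down. It lies between striker and plate, with the gate at about -0.01 rad.
- **Loose objects:** the bottles, pots, cup and mango look unchanged in the top pictures, with only image noise between before and after.

**What disagreed or went wrong:**
- **Hinge position:** the hinge worked out from the bin's outline was about 15 mm off the one seen in both cameras. I used the one that fitted the gate, tab and catch. The small radius error left was relieved during the swing, where the wrist force peaked at about 9 N.
- **Scene camera:** it reads the bar about 2 mm lower and nearer the gate than the top camera, about its calibration tolerance.
- **First move:** I typed one command in mm. It was refused and nothing moved.

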